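# Turn the paint stand to the lilac cup

### The job

Turn the round paint stand, by pushing one or more of its three steel arms sideways with a fingertip, until the lilac paint cup stands right in front of the tip of the red arrow. Turn it slowly (well under half a turn per second), do not touch or lift the paint cups, leave the other things round the stand where they are, and finish clear of the stand.

Things in the scene. Friction and masses are not known exactly. Their poses are not given: they have to be found in the camera images.
- stand_foot: Fixed dark steel foot of the paint stand, 84 mm across and 16 mm high, with a flat aluminium strip (40 mm wide, its top 13 mm above the bench) that reaches out to 152 mm from the stand's axis and bears the red arrow. Origin on the stand's vertical axis of rotation, at bench height; its -x axis points from the axis out along the strip; z is up. It does not move during the task
- arrow_spot (a point): The spot that the arrow points at: on the circle on which the cup centres travel, 55 mm from the stand's axis straight towards the arrow, 24 mm above the bench (the height of the cups' bottoms). The lilac cup's centre should be right above this point
- arrow_tip (a point): The tip of the red arrow, 105 mm from the stand's axis, on the strip, 13 mm above the bench. The arrow points inwards at the axis
- carousel_hub (a point): The turning part: wooden disc 180 mm across, top 24 mm above the bench; post with black cap in the middle (top 71 mm up); three round wells 55 mm from the axis, 120 degrees apart. Origin on the vertical axis, at the disc's underside (16 mm up); z up. Its x axis points at one well; arms stand at 60, 180 and 300 degrees from it. Turns either way without stops, takes 1 to 3 N at an arm, stays where left
- carousel (a joint): Angle by which the turning part has turned since the start, rad, positive counter-clockwise seen from above; it reads 0 at every start, whatever way the stand is facing, and has no limits
- spoke_1 (a point): Point on the axis of the first of the three equal arms, 112 mm from the stand's axis, where a finger can push it sideways. The arm is a level round steel bar 12 mm thick, its axis 45 mm above the bench, free of the disc from 90 mm to 131 mm from the stand's axis, with a black ball 22 mm across at its end (142 mm from the axis)
- spoke_2 (a point): Point on the axis of the second of the three equal arms, 112 mm from the stand's axis, where a finger can push it sideways. The arm is a level round steel bar 12 mm thick, its axis 45 mm above the bench, free of the disc from 90 mm to 131 mm from the stand's axis, with a black ball 22 mm across at its end (142 mm from the axis)
- spoke_3 (a point): Point on the axis of the third of the three equal arms, 112 mm from the stand's axis, where a finger can push it sideways. The arm is a level round steel bar 12 mm thick, its axis 45 mm above the bench, free of the disc from 90 mm to 131 mm from the stand's axis, with a black ball 22 mm across at its end (142 mm from the axis)
- lilac_cup_centre (a point): The lilac (pale purple) paint cup with a lid, 64 mm across the rim, 46 mm across the bottom, 60 mm tall, standing loose in one of the three wells of the turning stand (any cup may be in any well). The point is at the cup's centre, 30 mm above its bottom
- slate_cup_centre (a point): The slate-blue (duller, greyish blue) paint cup with a lid, 64 mm across the rim, 46 mm across the bottom, 60 mm tall, standing loose in one of the three wells of the turning stand (any cup may be in any well). The point is at the cup's centre, 30 mm above its bottom
- sky_cup_centre (a point): The sky-blue (bright, light blue) paint cup with a lid, 64 mm across the rim, 46 mm across the bottom, 60 mm tall, standing loose in one of the three wells of the turning stand (any cup may be in any well). The point is at the cup's centre, 30 mm above its bottom
- ink_bottle: Square bottle of amber ink with a white cap, 46 x 45 x 88 mm, loose, a bystander. Origin at the centre of its bottom
- mug: Cream enamel mug, 117 x 89 x 85 mm with its handle, loose, a bystander. Origin at the bottom
- tape: Roll of orange masking tape lying flat, 107 mm across, 25 mm high, loose, a bystander. Origin at the centre of its underside
- white_eraser: Small white eraser, 20 x 31 x 11 mm, loose, a bystander. Origin at the centre of its underside
Not all that is in view belongs to the job. Leave any black look-alike of the part that bears slate_cup_centre alone. What is shaped like the part that bears sky_cup_centre but green is not meant.

How it is judged:
At the end, for the whole second after the job is handed in: The lilac cup's centre is within 9 mm (in plan) of the spot the arrow points at, the stand is at rest, all three cups stand upright in their wells, and the ink bottle, mug, tape and eraser are within 20 mm of where they stood (horizontal distance between lilac_cup_centre and arrow_spot below 0.009 m and velocity of joint carousel between -0.03 and 0.03 rad/s and angle between each of lilac_cup_centre, slate_cup_centre, sky_cup_centre's own z axis and vertical below 0.12 rad and z of lilac_cup_centre in the frame of carousel_hub between 0.032 and 0.044 m and horizontal distance between each of lilac_cup_centre, slate_cup_centre, sky_cup_centre and carousel_hub below 0.063 m and z of slate_cup_centre in the frame of carousel_hub between 0.032 and 0.044 m and z of sky_cup_centre in the frame of carousel_hub between 0.032 and 0.044 m and distance of each of ink_bottle, mug, tape, white_eraser from where it was at the start of the episode below 0.02 m); the robot touches nothing.
It fails at once if a paint cup is touched by the robot (with more than 1.5 N) (contact force between any of the fingers, the arm and lilac_cup above 1.5 N or contact force between any of the fingers, the arm and slate_cup above 1.5 N or contact force between any of the fingers, the arm and sky_cup above 1.5 N).
It fails at once if a paint cup is lifted out of its well or tipped (z of any of lilac_cup_centre, slate_cup_centre, sky_cup_centre in the frame of carousel_hub above 0.05 m or angle between any of lilac_cup_centre, slate_cup_centre, sky_cup_centre's own z axis and vertical above 0.3 rad).
It fails at once if the stand is spun faster than half a turn per second (3.1 rad/s) (velocity of joint carousel above 3.1 rad/s or velocity of joint carousel below -3.1 rad/s).
It fails at once if the ink bottle, mug, tape roll or eraser is shifted by more than 20 mm (distance of any of ink_bottle, mug, tape, white_eraser from where it was at the start of the episode above 0.02 m).
It also fails if it takes over 64 s, if anything falls off the work surface, if the arm or the gripper's body presses on something with over 40 N, if the wrist force passes 120 N, or if a joint passes its speed limit or range.

### The arm

A 7-joint arm with a two-finger parallel gripper is mounted at the origin on a cart in front of the work surface, level with it; the furniture and walls round the work are solid. World frame = base frame: x ahead of the robot, y to its left, z up, the work surface at z = 0. Lengths are in m, angles in rad, forces in N, time in s.
With the tool pointing down it reaches from about 0.4 to 0.85 m from the base axis. Payload 10.4 kg.
Tool frame: the origin (TCP) lies midway between the tips of the shut fingers; the grasp point (between the pads) lies 19 mm behind it; y points along the fingers, x is the direction in which the jaws open and shut, and the axes are right-handed (so a half turn about y gives the same grasp; the last joint's range is limited). The gripper opens to 87 mm and grips with 3 to 60 N. Pads are 19 mm wide; open, the fingers measure 117 mm over their backs; the gripper's body (75 mm by 190 mm) begins 51 mm behind the grasp point.
Start: joints at [-0.023, 0.332, -0.065, 1.46, 0.022, 1.35, -0.088], TCP at [0.625, 0, 0.223] pointing down, gripper open.
Joint ranges: [-2.6, 2.6], [-0.5, 2.12], [-1.47, 1.34], [0.16, 2.42], [-1.27, 4.41], [0.06, 2.06], [-2.6, 2.6]. Speed limits (rad/s): [2.22, 2.22, 2.79, 2.79, 3.14, 3.14, 3.14].

### API

Orientations are given as a unit quaternion [x, y, z, w].
In Python, from bench import * gives the robot as it stands.
- The arm moves only by the tool jog_arm, never from a script. Its argument "commands" is a list of rows, each an object with "translation": the shift along the world's x, y, z in mm, a list of three; "twist": the turn about the world's z in rad. A call has 1 to 20 rows; each row shifts and turns the commanded pose from where the row before left it; what a row does not reach is not made up. A row lasts 1/10 s, in which the tool goes at most 50 mm and 8.59 degrees, less where a joint would pass 70% of its speed; a pose out of reach is approached as far as the arm can. A call is refused whole if a number of a shift passes 50 or a number of a turn 0.15, either way. A call with a gripper value outside its range is refused whole. "grip" is the closure, from 0 (fully open) to 1 (shut), set as the call begins (left out, the last holds). The fingers move at their own pace and stop on an object; "grip_force" is the grip in N (left out, the last holds). Time passes only in rows, so rows that do not move let the fingers close. It gives the time, the measured TCP pose, the force and the opening at its end, in the units of the state.
- read_state(): the state, without advancing time (a new reading comes with each control period).
- camera(name): name is "scene" or "side" or "wrist"; returns a dict with "img" (480x640x3 uint8, red, green, blue), "fx", "fy", "cx", "cy" (pixels), "cam_to_world" (4x4, takes a point from camera to world coordinates). Camera axes: x right, y down, z forward; pixel columns grow to the right and rows downward; lengths in m; the calibration is good to about 2 mm. A picture is of the moment at which its call begins. There is no depth.
- close_job(): hands the job in, once; it reports no verdict.
The state is a dict: "time": time; "joint_positions": joint angles; "joint_vel": joint speeds; "joint_torque": joint torques, N m; "ee_pos": TCP position; "eef_rot": TCP orientation; "ft_force": force on the tool from outside, world axes, zero at the start; "torque": the same for the moment, N m; "width": finger opening in m.
Only numpy, scipy, OpenCV 4.12 (cv2) and the standard library are available. Lean on these libraries where they do the work, as an engineer would, in place of code of your own. Each camera call takes 0.05 s, during which the arm holds its last target.

## Working session

There is one attempt and no reset: what is moved stays moved. The work goes in short steps, Python scripts to look and compute and a tool call to move; the robot and the scene stay as the last step left them, time stands still between calls to the robot, and variables do not carry over. Pictures are saved under pics/ and viewed, and the job is handed in when it is done.

Besides the shell and the picture viewer there is one more tool, called after ">>>" by a JSON object that holds its "name" and its "arguments", one argument or row to a line. jog_arm: Moves the arm, as the interface text tells. Its arguments: {"type":"object","properties":{"commands":{"type":"array"},"grip":{"type":"number"},"grip_force":{"type":"number"}},"required":["commands"]}

```bash
mkdir -p pics
python3 - <<'E'
from bench import *
import cv2,pickle
d={}
for n in("scene","side","wrist"):
    c=camera(n);d[n]=c;cv2.imwrite(f"pics/{n}0.png",c["img"][:,:,::-1])
    print(n,c["fx"],c["cx"],c["cy"],c["cam_to_world"])
pickle.dump(d,open("c0.pkl","wb"))
print(read_state())
E
```

```text
scene 498.8102372109043 328.4554421308059 237.96680965013235 [[ 0.76643786 -0.48902558  0.41644567  0.09804431]
 [-0.64227843 -0.59072548  0.48838697 -0.57908343]
 [ 0.00717135 -0.64179233 -0.76684495  0.91042053]
 [ 0.          0.          0.          1.        ]]
side 465.99842829853606 313.65542554989634 235.19981460354228 [[-0.88862089 -0.27445489  0.36746078  0.16250603]
 [-0.45819716  0.566538   -0.6849015   0.63718346]
 [-0.02020593 -0.77698726 -0.62919195  0.66951771]
 [ 0.          0.          0.          1.        ]]
wrist 413.8164809804565 322.47390364036323 236.69799337084442 [[ 9.99998256e-01  8.31245148e-04 -1.67246403e-03  6.25055593e-01]
 [ 3.20092857e-04 -9.58523319e-01 -2.85013938e-01  7.80875339e-02]
 [-1.84001223e-03  2.85012905e-01 -9.58521913e-01  3.84585484e-01]
 [ 0.00000000e+00  0.00000000e+00  0.00000000e+00  1.00000000e+00]]
{'time': 0.15, 'joint_positions': array([-0.02261214,  0.33269055, -0.06470953,  1.46069241,  0.02160858,
        1.34988863, -0.08850701]), 'joint_vel': array([-0.00157096, -0.00082231, -0.00020135, -0.002219  ,  0.00108239,
        0.00013198,  0.00013584]), 'joint_torque': array([ 1.82067095e-03, -6.23630190e+01,  2.54254905e-02, -3.90143681e+01,
       -6.11935230e-02,  3.71907104e-02, -1.53469024e-06]), 'ee_pos': array([6.24736413e-01, 1.18859347e-05, 2.21986043e-01]), 'eef_rot': array([ 7.07122822e-01, -3.36045018e-04, -3.58500765e-04, -7.07090569e-01]), 'ft_force': array([ 0.16132641,  0.47265216, -0.27377316]), 'torque': array([-0.01433022,  0.04300248, -0.03313824]), 'width': 0.08711273976473326}
```

View pics/scene0.png

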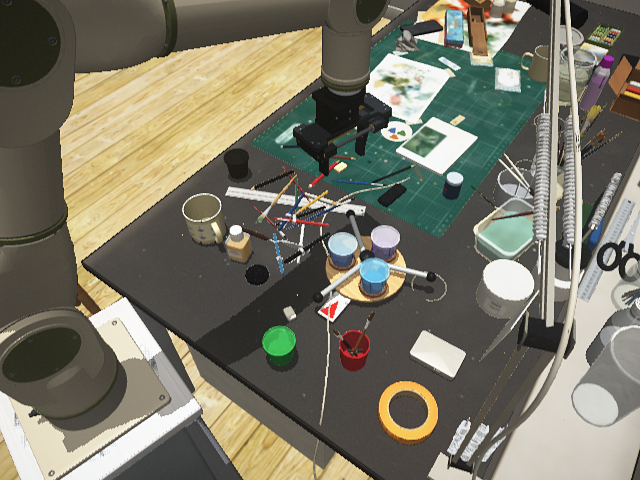

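View pics/side0.png

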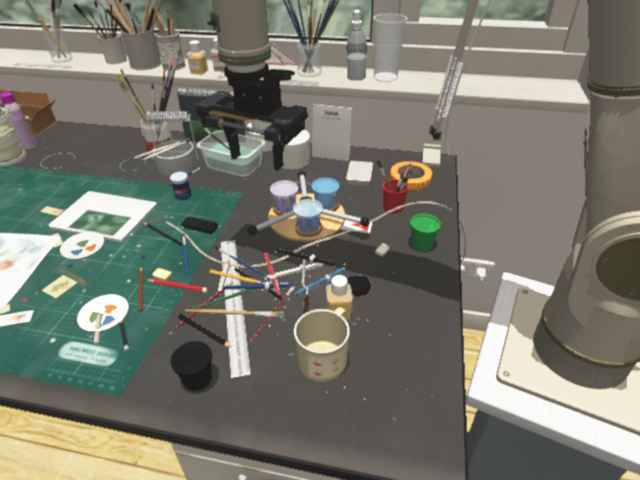

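View pics/wrist0.png

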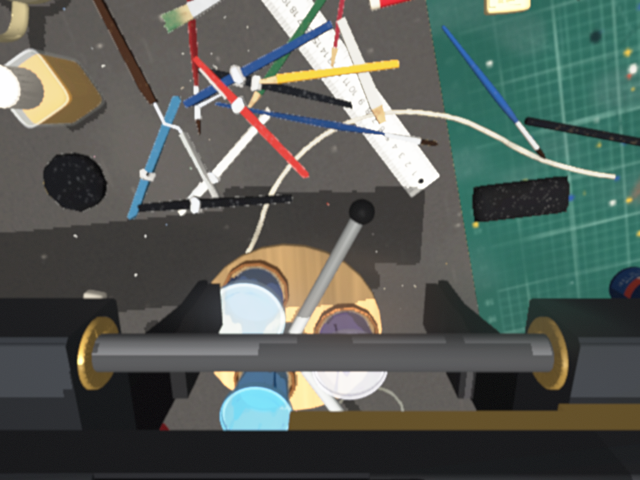

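Run:
```python
import pickle,cv2
d=pickle.load(open("c0.pkl","rb"))
a=cv2.resize(d["scene"]["img"][200:330,270:450,::-1],None,fx=4.4,fy=4.4,interpolation=cv2.INTER_CUBIC);cv2.imwrite("pics/a1.png",a)
a=cv2.resize(d["side"]["img"][160:260,250:400,::-1],None,fx=5.3,fy=5.3,interpolation=cv2.INTER_CUBIC);cv2.imwrite("pics/b1.png",a)
```

```text
(no output)
```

View pics/a1.png

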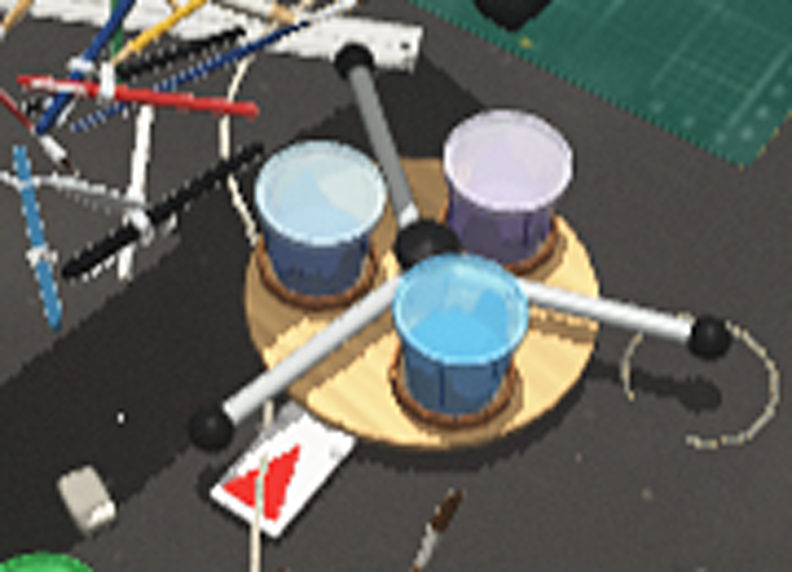

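View pics/b1.png

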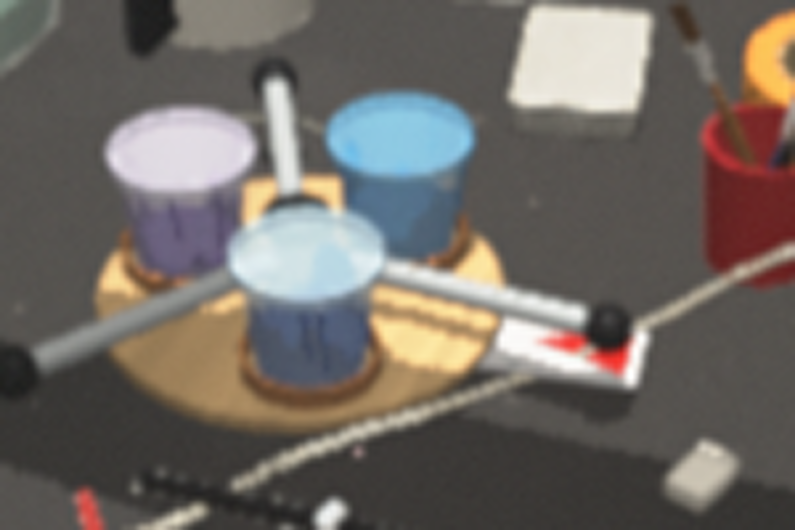

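```bash
cat > h.py <<'E'
import numpy as np
def ray(c,uv,z):
    M=np.array(c["cam_to_world"]);v=M[:3,:3]@np.array([(uv[0]-c["cx"])/c["fx"],(uv[1]-c["cy"])/c["fy"],1])
    o=M[:3,3];return (o+v*(z-o[2])/v[2])[:2]
E
python3 - <<'E'
import pickle,cv2,numpy as np
from h import *
d=pickle.load(open("c0.pkl","rb"))
for nm,f,o,P in (("scene",4.4,(270,200),dict(b=[(355,60),(213,427),(710,337)],slate=(321,193),lilac=(509,160),sky=(461,308),tip=(298,448),e1=(212,492),e2=(275,537),er=(88,500))),
 ("side",5.3,(250,160),dict(b=[(15,370),(608,326),(275,78)],slate=(307,253),lilac=(181,150),sky=(401,135),tip=(537,343),e1=(648,332),e2=(635,388),er=(703,476)))):
    c=d[nm];g=lambda p,z:ray(c,((p[0]+.5)/f+o[0]-.5,(p[1]+.5)/f+o[1]-.5),z)
    b=np.array([g(p,.045) for p in P["b"]]);C=b.mean(0)
    print(nm,"balls",b.round(4).tolist(),"C",C.round(4))
    for p in b: print("  r",np.hypot(*(p-C)).round(4),np.degrees(np.arctan2(*(p-C)[::-1])).round(1))
    for k,z in(("slate",.084),("lilac",.084),("sky",.084),("tip",.013),("e1",.013),("e2",.013),("er",.01)):
        p=g(P[k],z);print(" ",k,p.round(4),np.hypot(*(p-C)).round(4),np.degrees(np.arctan2(*(p-C)[::-1])).round(1))
    m=(g(P["e1"],.013)+g(P["e2"],.013))/2-C;print("  strip",m,np.hypot(*m),np.degrees(np.arctan2(m[1],m[0])))
    # others
for nm,pts in(("scene",dict(ink=((237,232),.085),mug=((203,210),.08),tape=((408,410),.02),green=((279,335),.06),red=((354,340),.06))),("side",dict(ink=((339,284),.085),mug=((322,335),.085)))):
    for k,(p,z) in pts.items():print(k,ray(d[nm],p,z).round(3))
E
```

```text
scene balls [[0.6566, -0.0025], [0.4502, -0.135], [0.668, -0.2486]] C [ 0.5916 -0.1287]
  r 0.142 62.8
  r 0.1415 -177.4
  r 0.1422 -57.5
  slate [ 0.5602 -0.0838] 0.0548 125.0
  lilac [ 0.6455 -0.1271] 0.0539 1.7
  sky [ 0.5651 -0.1778] 0.0559 -118.4
  tip [ 0.4872 -0.1541] 0.1075 -166.3
  e1 [ 0.4398 -0.1467] 0.1529 -173.2
  e2 [ 0.447  -0.1844] 0.155 -158.9
  er [ 0.3928 -0.111 ] 0.1996 174.9
  strip [-0.148264   -0.03686838] 0.15277922263867885 -166.03565706596336
side balls [[0.6562, -0.0024], [0.4493, -0.1352], [0.6678, -0.2478]] C [ 0.5911 -0.1285]
  r 0.1419 62.7
  r 0.142 -177.3
  r 0.1418 -57.3
  slate [ 0.5602 -0.0793] 0.0581 122.2
  lilac [ 0.6449 -0.1232] 0.0541 5.6
  sky [ 0.5644 -0.1747] 0.0534 -120.0
  tip [ 0.487  -0.1502] 0.1063 -168.2
  e1 [ 0.4467 -0.1784] 0.1528 -160.9
  e2 [ 0.4372 -0.1397] 0.1544 -175.8
  er [ 0.3921 -0.102 ] 0.2008 172.4
  strip [-0.14917526 -0.03055474] 0.15227228707105195 -168.42452606137132
ink [0.404 0.086]
mug [0.383 0.195]
tape [ 0.432 -0.415]
green [ 0.332 -0.162]
red [ 0.435 -0.262]
ink [0.401 0.103]
mug [0.378 0.217]
```

Candidates in the scene image: lilac (386,236), slate (343,244), sky (375,270). Decoys are the black cup (237,163), green (279,342) and red (354,348). The crops show the pale-purple lid at the far right well, almost opposite the arrow, whose tip is at (337,301). The axis is at about (0.591, -0.129), the lilac cup at +2.7° and the arrow at about -167°, so I need a clockwise turn of about 170°. I will push the arm at -177° round the left side.

>>> {"name": "jog_arm", "arguments": {
  "commands": [
    {"translation": [-14,-16,0],"twist": 0},
    {"translation": [-14,-16,0],"twist": 0},
    {"translation": [-14,-16,0],"twist": 0},
    {"translation": [-14,-16,0],"twist": 0},
    {"translation": [-14,-16,0],"twist": 0},
    {"translation": [-14,-16,0],"twist": 0},
    {"translation": [-14,-16,0],"twist": 0},
    {"translation": [-14,-16,0],"twist": 0},
    {"translation": [-15,-17,0],"twist": 0},
    {"translation": [-15,-17,0],"twist": 0},
    {"translation": [0,0,-30],"twist": 0},
    {"translation": [0,0,-30],"twist": 0},
    {"translation": [0,0,-30],"twist": 0},
    {"translation": [0,0,0],"twist": 0},
    {"translation": [0,0,0],"twist": 0}
  ],
  "grip": 1
}}

```text
time: 1.65
ee_pos: [0.483, -0.162, 0.1331]
eef_rot: [-0.707, 0.0, 0.0, 0.707]
ft_force: [0.3, 0.6, -0.0]
width: 0.001
```

Run:
```python
from bench import *
import cv2
for n in("scene","side"):
    c=camera(n);cv2.imwrite(f"pics/{n}1.png",c["img"][:,:,::-1])
s=read_state();print(s["time"],s["ee_pos"],s["width"],s["ft_force"])
```

```text
1.75 [ 0.48402923 -0.16220996  0.13431405] 0.00010385065578459699 [-0.03650835  0.24257407  0.3078405 ]
```

View pics/scene1.png

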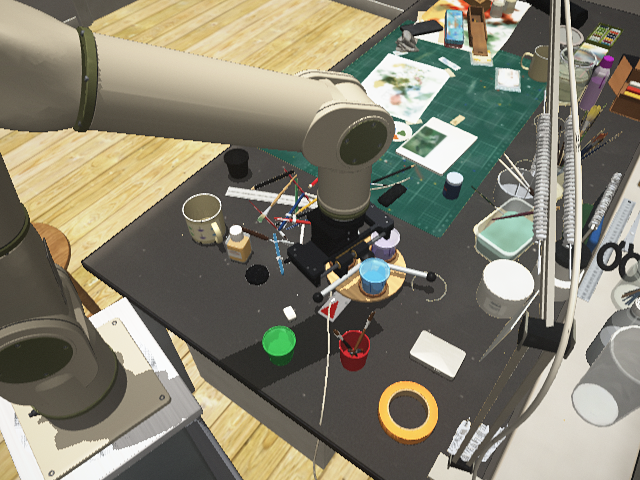

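View pics/side1.png

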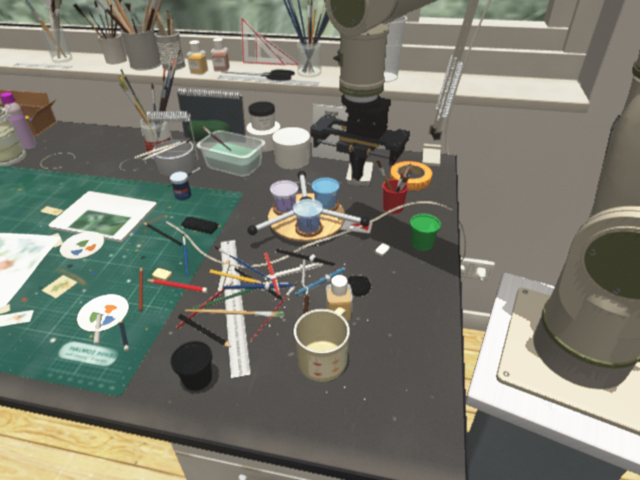

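>>> {"name": "jog_arm", "arguments": {
  "commands": [
    {"translation": [0,0,-25],"twist": 0},
    {"translation": [0,0,-25],"twist": 0},
    {"translation": [0,0,-25],"twist": 0},
    {"translation": [0,0,-15],"twist": 0},
    {"translation": [0,0,-8],"twist": 0},
    {"translation": [0,0,0],"twist": 0}
  ]
}}

```text
time: 2.35
ee_pos: [0.4833, -0.162, 0.0348]
eef_rot: [0.707, 0.0, 0.0, -0.707]
ft_force: [-0.1, 0.2, -0.2]
width: 0.0003
```

Run:
```python
from bench import *
import cv2,numpy as np
c=camera("scene");cv2.imwrite("pics/s2.png",cv2.resize(c["img"][190:340,250:450,::-1],None,fx=4,fy=4))
s=read_state();print(s["time"],s["ee_pos"],s["width"],s["ft_force"])
C=np.array([591.3,-128.6]);p=np.array([483,-162])
th=np.radians(np.arange(193.5,34,-4.0))
P=np.round(C+112*np.c_[np.cos(th),np.sin(th)])
D=np.diff(np.vstack([p,P]),axis=0).astype(int)
print(len(D),D[:20].tolist(),P[19]);print(D[20:].tolist(),P[-1])
```

```text
2.4 [ 0.48371885 -0.162132    0.03551846] 0.00016380736734857845 [ 0.72228329 -0.54492177 -0.28335027]
40 [[-1, 7], [-1, 8], [-1, 8], [-1, 7], [0, 8], [1, 8], [1, 8], [2, 7], [2, 8], [3, 7], [3, 7], [4, 7], [4, 7], [5, 6], [5, 6], [5, 6], [6, 5], [6, 5], [7, 4], [7, 4]] [540. -29.]
[[7, 3], [7, 3], [7, 2], [8, 2], [8, 1], [7, 1], [8, 0], [8, 0], [8, -1], [8, -1], [7, -2], [8, -3], [7, -3], [7, -3], [6, -4], [7, -5], [6, -4], [6, -6], [5, -5], [5, -6]] [680. -60.]
```

View pics/s2.png

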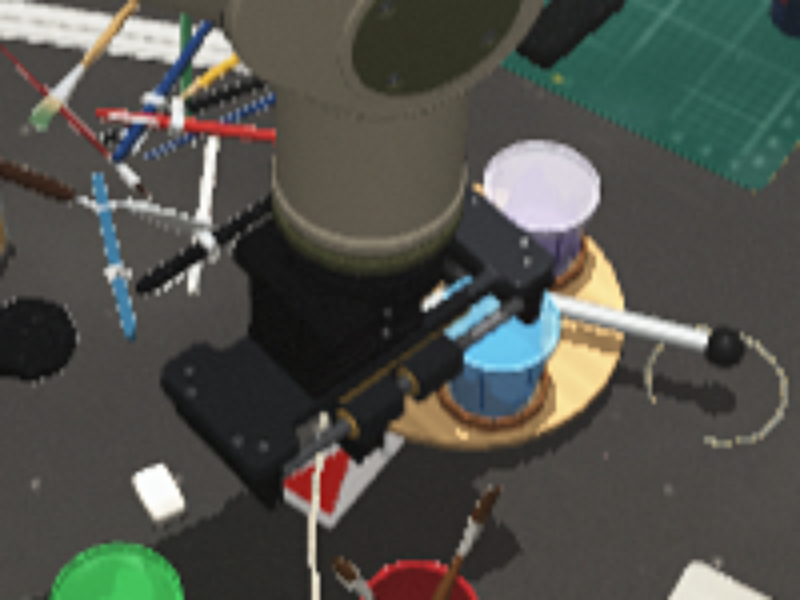

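The closed fingers are down beside the arm, above the strip, and clear of the sky cup and the red pot. Starting the push.

>>> {"name": "jog_arm", "arguments": {
  "commands": [
    {"translation": [-1,7,0],"twist": 0},
    {"translation": [-1,8,0],"twist": 0},
    {"translation": [-1,8,0],"twist": 0},
    {"translation": [-1,7,0],"twist": 0},
    {"translation": [0,8,0],"twist": 0},
    {"translation": [1,8,0],"twist": 0},
    {"translation": [1,8,0],"twist": 0},
    {"translation": [2,7,0],"twist": 0},
    {"translation": [2,8,0],"twist": 0},
    {"translation": [3,7,0],"twist": 0}
  ]
}}

```text
time: 3.4
ee_pos: [0.488, -0.0853, 0.0344]
eef_rot: [-0.707, 0.0, 0.0, 0.707]
ft_force: [0.4, -2.8, 0.5]
width: 0.0005
```

Run:
```python
from bench import *
import cv2
v=[cv2.resize(camera(n)["img"][y:y+150,x:x+200,::-1],None,fx=2,fy=2) for n,x,y in(("scene",250,190),("side",240,130))]
cv2.imwrite("pics/s3.png",cv2.hconcat(v));print(read_state()["ft_force"])
```

```text
[0.33015576 0.18620259 1.17175455]
```

View pics/s3.png

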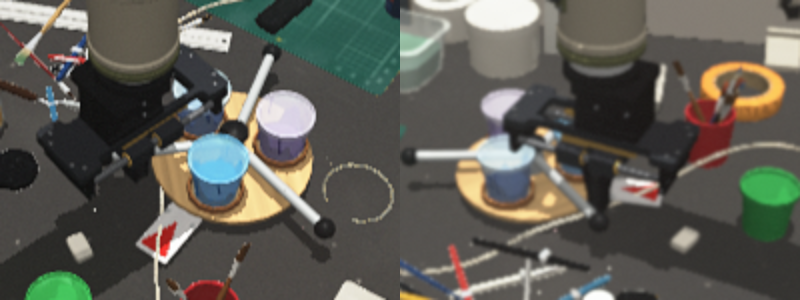

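The stand turns clockwise at about 3 N of push and the cups are upright. Continuing.

>>> {"name": "jog_arm", "arguments": {
  "commands": [
    {"translation": [3,7,0],"twist": 0},
    {"translation": [4,7,0],"twist": 0},
    {"translation": [4,7,0],"twist": 0},
    {"translation": [5,6,0],"twist": 0},
    {"translation": [5,6,0],"twist": 0},
    {"translation": [5,6,0],"twist": 0},
    {"translation": [6,5,0],"twist": 0},
    {"translation": [6,5,0],"twist": 0},
    {"translation": [7,4,0],"twist": 0},
    {"translation": [7,4,0],"twist": 0},
    {"translation": [7,3,0],"twist": 0},
    {"translation": [7,3,0],"twist": 0},
    {"translation": [7,2,0],"twist": 0},
    {"translation": [8,2,0],"twist": 0}
  ]
}}

```text
time: 4.9
ee_pos: [0.5695, -0.0189, 0.0345]
eef_rot: [0.707, -0.0, -0.0, -0.707]
ft_force: [-1.1, -0.4, 0.5]
width: 0.0002
```

>>> {"name": "jog_arm", "arguments": {
  "commands": [
    {"translation": [8,1,0],"twist": 0},
    {"translation": [7,1,0],"twist": 0},
    {"translation": [8,0,0],"twist": 0},
    {"translation": [8,0,0],"twist": 0},
    {"translation": [8,-1,0],"twist": 0},
    {"translation": [8,-1,0],"twist": 0},
    {"translation": [7,-2,0],"twist": 0},
    {"translation": [8,-3,0],"twist": 0},
    {"translation": [7,-3,0],"twist": 0},
    {"translation": [7,-3,0],"twist": 0},
    {"translation": [6,-4,0],"twist": 0},
    {"translation": [7,-5,0],"twist": 0},
    {"translation": [6,-4,0],"twist": 0},
    {"translation": [6,-6,0],"twist": 0},
    {"translation": [5,-5,0],"twist": 0},
    {"translation": [5,-6,0],"twist": 0},
    {"translation": [0,0,0],"twist": 0},
    {"translation": [0,0,0],"twist": 0}
  ]
}}

```text
time: 6.7
ee_pos: [0.6805, -0.0604, 0.0348]
eef_rot: [0.707, 0.0, 0.001, -0.707]
ft_force: [0.7, -0.2, -0.1]
width: 0.0002
```

Run:
```python
from bench import *
import cv2,pickle
d={n:camera(n) for n in("scene","side")};pickle.dump(d,open("c4.pkl","wb"))
v=[cv2.resize(d[n]["img"][y:y+150,x:x+200,::-1],None,fx=4,fy=4,interpolation=cv2.INTER_CUBIC) for n,x,y in(("scene",250,190),("side",230,130))]
cv2.imwrite("pics/s4.png",v[0]);cv2.imwrite("pics/t4.png",v[1]);s=read_state();print(s["ft_force"],s["ee_pos"],s["time"])
```

```text
[-0.41416328 -0.2007046  -0.2138352 ] [ 0.68021874 -0.05981988  0.03480587] 6.8
```

View pics/s4.png

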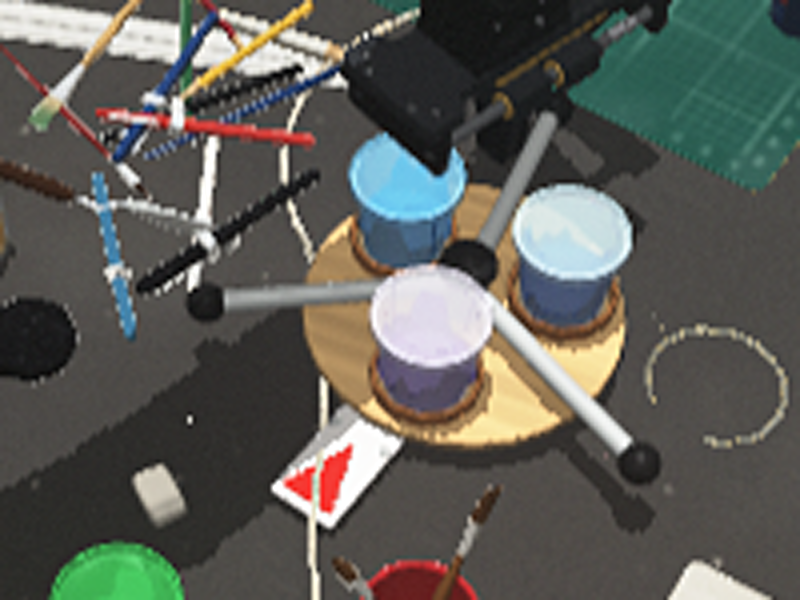

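View pics/t4.png

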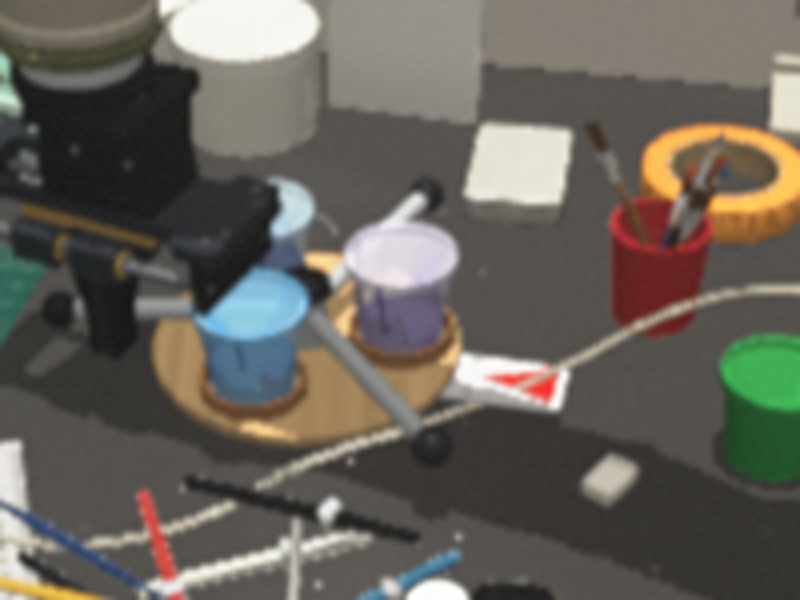

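```bash
cat > m.py <<'E'
import numpy as np
from h import *
def ang(d,S,lil):
    C=np.array([.5913,-.1286])
    for nm,o in(("scene",(250,190)),("side",(230,130))):
        for k,z,L in(("ball",.045,S[nm]),("lilac",.084,[lil[nm]])):
            for p in L:
                q=ray(d[nm],((p[0]+.5)/4+o[0]-.5,(p[1]+.5)/4+o[1]-.5),z)-C
                print(nm,k,np.hypot(*q).round(4),np.degrees(np.arctan2(q[1],q[0])).round(1),(q+C).round(4))
E
python3 - <<'E'
import pickle
from m import *
ang(pickle.load(open("c4.pkl","rb")),{"scene":[(205,302),(638,462)],"side":[(431,446),(428,194),(62,310)]},{"scene":(433,315),"side":(402,255)})
E
```

```text
scene ball 0.1429 146.0 [ 0.4729 -0.0486]
scene ball 0.1412 -94.6 [ 0.58   -0.2693]
scene lilac 0.0562 -153.3 [ 0.5411 -0.1538]
side ball 0.1434 145.2 [ 0.4735 -0.0468]
side ball 0.1415 -94.8 [ 0.5795 -0.2696]
side ball 0.141 26.7 [ 0.7173 -0.0652]
side lilac 0.0556 -158.7 [ 0.5395 -0.1488]
```

>>> {"name": "jog_arm", "arguments": {
  "commands": [
    {"translation": [4,-5,0],"twist": 0},
    {"translation": [3,-4,0],"twist": 0},
    {"translation": [2,-4,0],"twist": 0},
    {"translation": [2,-4,0],"twist": 0},
    {"translation": [2,-4,0],"twist": 0},
    {"translation": [1,-3,0],"twist": 0},
    {"translation": [0,-1,0],"twist": 0},
    {"translation": [0,0,0],"twist": 0},
    {"translation": [0,0,0],"twist": 0}
  ]
}}

```text
time: 7.7
ee_pos: [0.6942, -0.0851, 0.0347]
eef_rot: [0.707, 0.0, 0.0, -0.707]
ft_force: [-0.1, -0.7, -0.3]
width: 0.0005
```

```bash
cat > look.py <<'E'
from bench import *
import cv2,pickle,sys
k=sys.argv[1]
d={n:camera(n) for n in("scene","side")};pickle.dump(d,open(f"c{k}.pkl","wb"))
v=[cv2.resize(d[n]["img"][y:y+150,x:x+200,::-1],None,fx=4,fy=4,interpolation=cv2.INTER_CUBIC) for n,x,y in(("scene",250,190),("side",230,130))]
cv2.imwrite(f"pics/s{k}.png",v[0]);cv2.imwrite(f"pics/t{k}.png",v[1]);s=read_state();print(s["ft_force"],s["ee_pos"],s["time"])
E
python3 look.py 5
```

```text
[-0.06300804  0.34700854 -0.77081303] [ 0.69414496 -0.0850235   0.03473332] 7.8
```

View pics/s5.png

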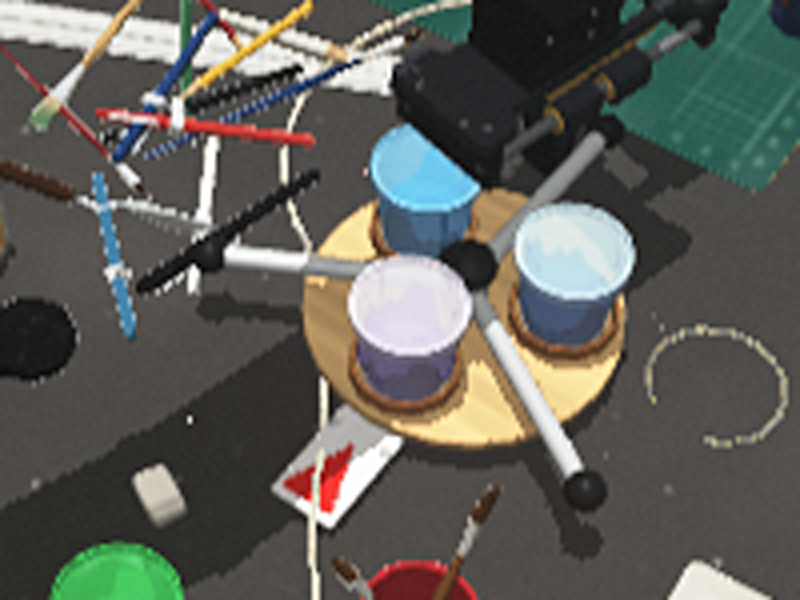

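View pics/t5.png

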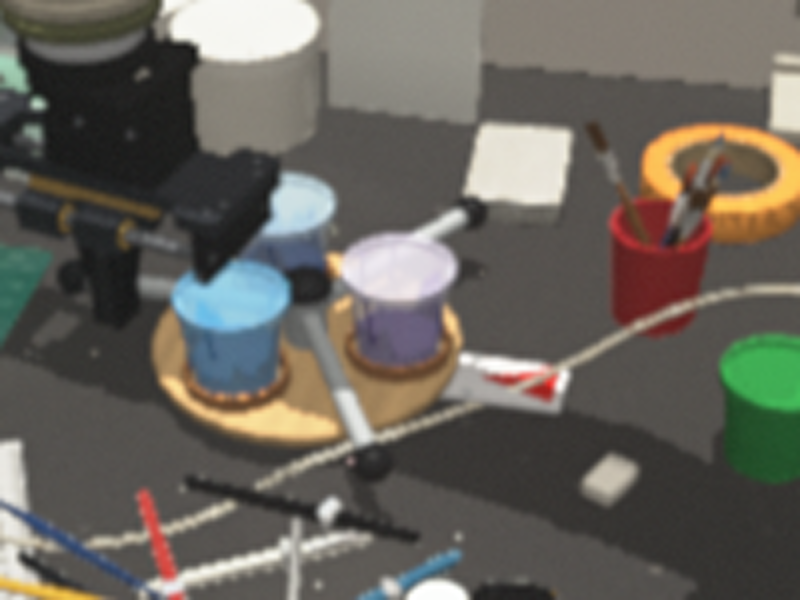

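Run:
```python
import pickle
from m import *
d=pickle.load(open("c5.pkl","rb"))
ang(d,{"scene":[(207,253),(585,490),(607,131)],"side":[(371,461),(472,211),(72,278)]},{"scene":(411,306),"side":(400,269)})
# arrow tip again
for nm,p,o in(("scene",(352,446),(250,190)),("side",(484,378),(230,130))):
    q=ray(d[nm],((p[0]+.5)/4+o[0]-.5,(p[1]+.5)/4+o[1]-.5),.013)-np.array([.5913,-.1286]);print(q,np.degrees(np.arctan2(q[1],q[0])))
```

```text
scene ball 0.1435 132.4 [ 0.4945 -0.0227]
scene ball 0.1421 -107.9 [ 0.5475 -0.2638]
scene ball 0.1408 11.8 [ 0.7291 -0.0998]
scene lilac 0.0568 -166.0 [ 0.5362 -0.1423]
side ball 0.1427 131.7 [ 0.4963 -0.0222]
side ball 0.1421 -108.3 [ 0.5467 -0.2635]
side ball 0.1428 13.6 [ 0.7302 -0.0951]
side lilac 0.0573 -172.8 [ 0.5345 -0.1358]
[-0.10314612 -0.02527178] -166.23318723329035
[-0.10340763 -0.02195337] -168.0141029369154
```

The turn is within 1–2° of the target. Now backing the finger off the arm and rising clear.

>>> {"name": "jog_arm", "arguments": {
  "commands": [
    {"translation": [0,5,0],"twist": 0},
    {"translation": [0,7,0],"twist": 0},
    {"translation": [0,0,20],"twist": 0},
    {"translation": [0,0,30],"twist": 0},
    {"translation": [0,0,40],"twist": 0},
    {"translation": [0,0,40],"twist": 0},
    {"translation": [0,0,40],"twist": 0},
    {"translation": [0,30,20],"twist": 0},
    {"translation": [0,40,0],"twist": 0},
    {"translation": [0,40,0],"twist": 0},
    {"translation": [0,40,0],"twist": 0},
    {"translation": [0,0,0],"twist": 0},
    {"translation": [0,0,0],"twist": 0},
    {"translation": [0,0,0],"twist": 0},
    {"translation": [0,0,0],"twist": 0}
  ]
}}

```text
time: 9.3
ee_pos: [0.6942, 0.0755, 0.2246]
eef_rot: [0.707, -0.001, 0.001, -0.707]
ft_force: [-0.6, 0.4, -0.5]
width: 0.0005
```

```bash
python3 look.py 6
python3 - <<'E'
import pickle,cv2
d=pickle.load(open("c6.pkl","rb"));a=pickle.load(open("c0.pkl","rb"))
cv2.imwrite("pics/cmp6.png",cv2.resize(cv2.hconcat([a["scene"]["img"][:,160:480,::-1],d["scene"]["img"][:,160:480,::-1]]),None,fx=1.2,fy=1.2))
E
```

```text
[ 0.05377405 -0.52845484 -0.20612146] [0.69413702 0.07579707 0.2246168 ] 9.4
```

View pics/s6.png

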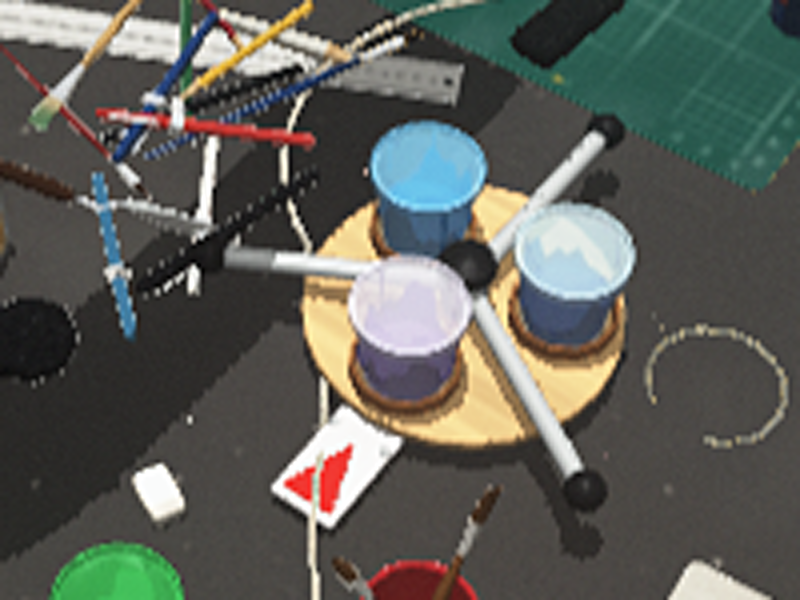

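View pics/t6.png

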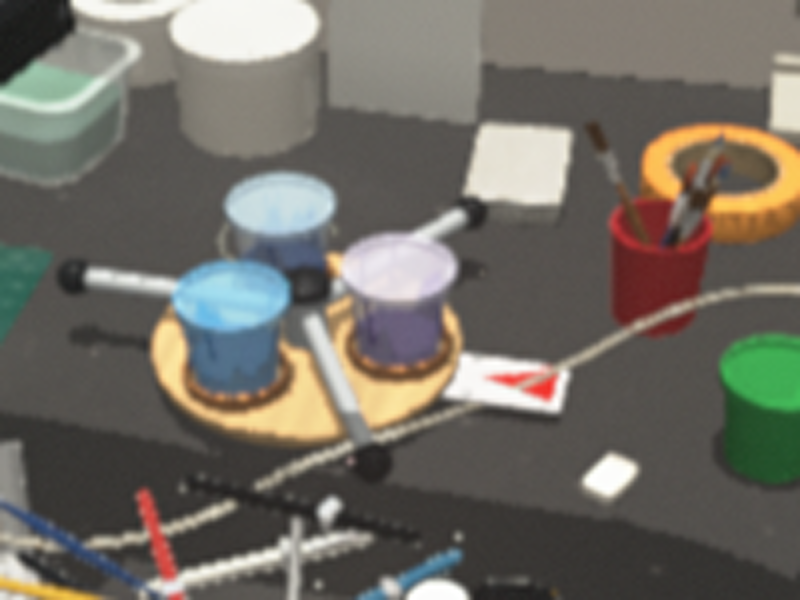

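View pics/cmp6.png

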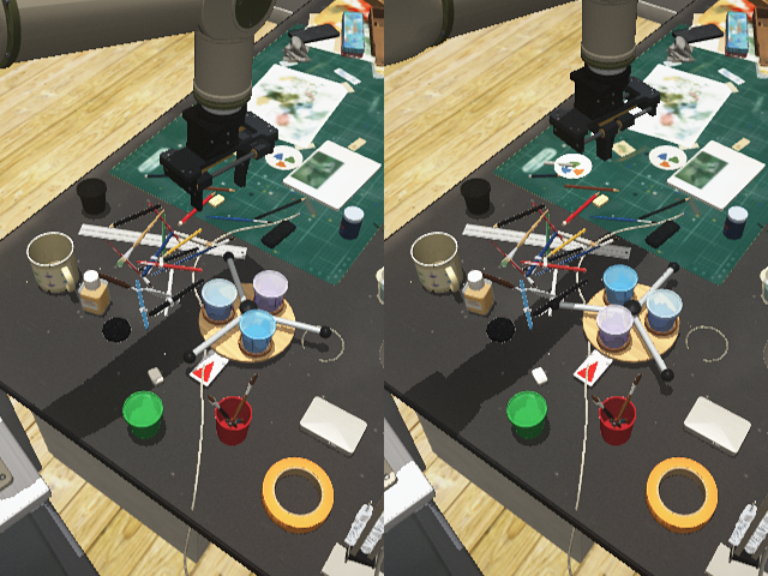

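The stand has not moved since I withdrew: the lilac lid is still at (411,306) in the scene crop and the balls are at the same pixels. All cups are upright and the bystanders look unmoved, so I am handing in.

```bash
python3 -c "
from bench import *
print(close_job())"
```

```text
the job is handed in; nothing more can be done
None
```

The lilac cup now stands in front of the red arrow, and I handed the job in at about 9.4 s. I pushed one steel arm clockwise about 170° with the shut fingertips, at under 1 rad/s and with about 3 N read at the wrist. Then I backed off and lifted the gripper away.

**Position:** from the arm balls, the lilac cup's well is at about -167.8° and the arrow at about -167.1°, which is an offset of about 1 mm at the cup.

**Cameras disagree a little:** seen by its lid, the cup is within about 0.2 mm of the arrow line in the scene camera. The side camera puts it about 4.6 mm off. Both are inside the 9 mm limit.

**Other checks:** after I withdrew, the stand had not moved and all three cups looked upright in their wells. The bottle, mug, tape and eraser looked unmoved when I compared the before and after pictures by eye. The wrist force was near zero, so the robot is touching nothing. No check failed.

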